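# Pin the drive yoke to the board table

## Task

On the repair bench, couple the board table to its drive: take the red-capped coupling pin from its stand and pass it down through the yellow yoke's upper ear, the steel eye bar trapped between the ears, and the lower ear, until its collar sits flush on the upper ear, then let go of it. The bar's only eye is hidden under the upper ear, so put the pin in the upper ear, draw the yoke with it towards the robot's left and feel for the eye. Be gentle, pushing the pin against the coupling with less than 30 newtons, and leave the black-capped spare pin and the other things on the bench where they are.

Things in the scene. Friction and masses are not known exactly. Their poses are not given: they have to be found in the camera images.
- pin_mid (a point): Centre (43.5 mm above its lower tip, on its axis) of the loose red-capped coupling pin, z along it to the cap. 87 mm long, 0.10 to 0.21 kg. From the bottom: steel shank 12 mm diameter, 42 mm long, its last 3 mm tapering to a 10 mm flat tip; steel collar 30 mm diameter, 5 mm thick; round red cap to grip, 22 mm diameter, 40 mm tall.
- pin: The same red-capped pin: its origin is the centre of its lower tip.
- pin_collar (a point): Centre of the underside of the red-capped pin's collar, 42 mm above the tip.
- pin_stand: The red pin's stand, an aluminium block 46 x 46 x 52 mm fixed to the bench, origin under its centre. The pin stands upright in its hole, collar resting on the block's top, 52 mm above the bench, so the cap spans heights 57 to 97 mm; lift it 42 mm to clear.
- coupler: Fixed coupling and board table, with the yoke and eye bar it carries. Origin on the bench under the middle of the travel of the yoke's holes; y: travel direction (roughly the robot's left), x: towards the grey board table (40 mm high, green board on it, 50 to 210 mm along x), z up. Base plate 10 mm thick. Grey guide blocks, 62 mm high, at y = 86 to 120 mm and -86 to -120 mm.
- bar_middle (a point): Fixed point of the coupler at its x = y = 0, at the height of the eye bar's top face, 50 mm up. The bar: steel, 10 mm thick, 40 mm wide in x, held fast, running along y between the ears, ends hidden in the guide blocks. It has one eye, a through hole of 14 mm diameter, at coupler x = 0 and an unknown y, anywhere from -14 to +14 mm: that is in line with the yoke at a joint value of 16 to 44 mm.
- yoke_hole (a point): Centre of the hole mouth on the top face of the yellow yoke's upper ear, 62 mm above the bench; axes as the coupler's. Two level ears, 46 mm (x) by 104 mm (y): upper at heights 52 to 62 mm, lower at 30 to 38 mm, joined by a web on the robot's side; a vertical 14 mm hole in each, in line, mouths chamfered 1.5 mm. Free room below the lower ear; with the collar seated the tip is 20 mm above the bench.
- carriage (a joint): How far the yoke has slid along the coupler's +y, m: 0 parked at the -y end, 0.06 at the other; its holes are at coupler y = value - 0.030. Starts between 0 and 0.008, slides with about 2 N and stays where left. A pin standing in the upper ear carries the yoke along, with 1 mm play on each side.
- spare_mid (a point): Centre of the spare pin with a black cap, 17 mm shank (too thick for the yoke), else shaped as the red one, upright in its own stand 46 x 46 x 52 mm; the two stands may be in either place. Leave it alone.
- jar_mid (a point): Centre of a small amber jar, 44 mm diameter, 45 mm tall, loose. Leave it alone.
- spool_mid (a point): Centre of a grey spool, 56 mm diameter, 45 mm tall, loose. Leave it alone.
- driver_grip (a point): Middle of the handle of a screwdriver lying on the bench, loose. Leave it alone.
- syringe_mid (a point): Middle of the yellow barrel (18 mm diameter, 85 mm long) of a flux syringe lying on the bench, loose. Leave it alone.
Mind the look-alikes: they are no part of the job. What is shaped like the pin but blue or purple is not meant.

How it is judged:
On the way, in this order (a step that is already met when the one before it is completed fails the run):
1. the pin's tip is in the upper ear's hole, standing above or on the eye bar (x of pin in the frame of yoke_hole between -0.005 and 0.005 m and y of pin in the frame of yoke_hole between -0.005 and 0.005 m and z of pin in the frame of yoke_hole between -0.02 and -0.004 m), for 0.1 s.
2. the pin reaches through the eye into the lower ear (x of pin in the frame of yoke_hole between -0.004 and 0.004 m and y of pin in the frame of yoke_hole between -0.004 and 0.004 m and z of pin in the frame of yoke_hole below -0.027 m), for 0.1 s.
At the end, for the whole second after the job is handed in: The red-capped pin stands upright (0.08 rad) through both ears and the eye: tip within 4 mm and collar within 3 mm (in x and in y) of the yoke's hole axis, collar at most 2 mm above the upper ear; pin and yoke are at rest and the fingers have let go (x of pin in the frame of yoke_hole between -0.004 and 0.004 m and y of pin in the frame of yoke_hole between -0.004 and 0.004 m and x of pin_collar in the frame of yoke_hole between -0.003 and 0.003 m and y of pin_collar in the frame of yoke_hole between -0.003 and 0.003 m and z of pin_collar in the frame of yoke_hole below 0.002 m and angle between pin_collar's own z axis and vertical below 0.08 rad and linear speed of pin below 0.02 m/s and velocity of joint carriage between -0.01 and 0.01 m/s and contact force between the fingers and coupler below 0.5 N); the robot touches nothing.
It fails at once if the pin is pushed against the coupling (yoke, eye bar or base) with more than 30 N (contact force between coupler and pin above 30 N).
It fails at once if the spare pin is moved by more than 15 mm (distance of spare_mid from where it was at the start of the episode above 0.015 m).
It fails at once if another loose thing on the bench is moved by more than 30 mm (distance of any of jar_mid, spool_mid, driver_grip, syringe_mid from where it was at the start of the episode above 0.03 m).
It also fails if it takes over 70 s, if anything falls off the work surface, if the arm or the gripper's body presses on something with over 40 N, if the wrist force passes 120 N, or if a joint passes its speed limit or range.

## Robot

A 6-joint arm with a two-finger parallel gripper is mounted at the origin on the work surface. World frame = base frame: x ahead of the robot, y to its left, z up, the work surface at z = 0. Lengths are in m, angles in rad, forces in N, time in s.
With the tool pointing down it reaches from about 0.35 to 0.975 m from the base axis. Payload 4.9 kg.
Tool frame: the origin (TCP) lies midway between the tips of the shut fingers; the grasp point (between the pads) lies 19 mm behind it; z points along the fingers, y is the line along which they close (so a half turn about z gives the same grasp; the last joint's range is limited). The gripper opens to 85 mm and grips with 20 to 120 N. Pads are 22 mm wide; open, the fingers measure 114 mm over their backs; the gripper's body (76 mm by 85 mm) begins 54 mm behind the grasp point. The pads swing forward as they close: fully open they stand 13 mm farther back than shut.
Start: joints at [-1.29, 0.053, 1.613, -0, 1.476, -0.119], TCP at [0.243, -0.576, 0.231] pointing down, gripper open.
Joint ranges: [-3.01, 3.01], [-1.01, 2.22], [0.06, 2.58], [-1.02, 4.17], [0.09, 2.62], [-3.14, 3.14]. Speed limits (rad/s): [2.57, 2.57, 3.14, 3.14, 3.14, 3.14].

## Interface

Orientations are given as a rotation vector (axis times angle).
In Python, from station import ctrl, optics, job gives the robot as it stands.
- The arm moves only by the shell command python3 -m jog 'ROWS' [OPENING] [FORCE]. ROWS is JSON, a list of rows, each a list of 2 entries, a list of its own where there are three numbers: the shift along the tool's x, y, z in m, then the turn, a rotation vector about the tool's x, y, z in rad. A call has 1 to 5 rows; each row is the pose to reach, as a shift and turn from the pose commanded when the call began, along the tool's axes at that moment; what a row does not reach only later rows make up. A row lasts 1/10 s, in which the tool goes at most 50 mm and 8.59 degrees, less where a joint would pass 70% of its speed; a pose out of reach is approached as far as the arm can. A call with a gripper value outside its range is refused whole. OPENING is the opening, from 0 (shut) to 1 (fully open), set as the call begins (- or left out, the last holds). The fingers move at their own pace and stop on an object; FORCE is the grip in N (left out, the last holds). Time passes only in rows, so rows that repeat a pose let the fingers close. It gives the time, the measured TCP pose, the force, the opening and the grip force at its end, in the units of the state.
- ctrl.get_obs(): the state, without advancing time (a new reading comes with each control period).
- optics.get_image(name): name is "scene" or "top" or "wrist"; returns a dict with "image" (384x512x3 uint8, blue, green, red), "fx", "fy", "cx", "cy" (pixels), "rvec" (rotation vector, rad) and "tvec" (3), from world to camera coordinates, as OpenCV has them; the wrist camera has in their place "mount" (4x4, takes a point from camera to tool coordinates, whose origin is the TCP and whose axes are the flange's). Camera axes: x right, y down, z forward; pixel columns grow to the right and rows downward; lengths in m; the calibration is good to about 2 mm. A picture is of the moment at which its call begins: read the wrist's pose just before it. There is no depth.
- job.finish_job(): hands the job in; it is judged then, once.
The state is a dict: "t": time; "q": joint angles; "dq": joint speeds; "effort": joint torques, N m; "tool_pos": TCP position; "tool_rot": TCP orientation; "contact_force": force on the tool from outside, world axes, zero at the start; "wrist_torque": the same for the moment, N m; "opening": finger opening in m; "grip_force": force on a finger pad.
Only numpy, scipy, OpenCV 4.12 (cv2) and the standard library are available. Lean on these libraries where they do the work, as an engineer would, in place of code of your own. Each camera call takes 0.05 s, during which the arm holds its last target. There are 200 camera calls.

## Working session

There is one attempt and no reset: what is moved stays moved. The work goes in short steps, Python scripts to look and compute and a shell command to move; the robot and the scene stay as the last step left them, time stands still between calls to the robot, and variables do not carry over. Pictures are saved under pics/ and viewed, at most 10 in all, crops included, and the job is handed in when it is done.

```bash
mkdir -p pics; ls; python3 - <<'E'
from station import ctrl, optics, job
import cv2, numpy as np
o=ctrl.get_obs(); print(o)
for n in ["scene","top"]:
    d=optics.get_image(n); cv2.imwrite(f"pics/{n}1.png",d["image"]); np.save(f"pics/{n}.npy",d,allow_pickle=True)
    print(n,d["fx"],d["cx"],d["rvec"],d["tvec"])
a=cv2.imread("pics/top1.png"); b=cv2.imread("pics/scene1.png")
E
```

```text
pics
{'t': 0.0, 'q': array([-1.28997567e+00,  5.33567061e-02,  1.61431453e+00,  4.33036259e-05,
        1.47598348e+00, -1.18997176e-01]), 'dq': array([ 0.00023856, -0.00139207, -0.00099964, -0.00096818, -0.00193475,
       -0.00027315]), 'effort': array([ 3.29103903e-03, -3.93671143e+01, -3.70175958e+01,  1.94202189e-04,
        6.95652081e-03,  7.03009661e-06]), 'tool_pos': array([ 0.24312008, -0.57509623,  0.23005084]), 'tool_rot': array([-3.07701028e+00, -6.23442445e-01,  1.94180150e-04]), 'contact_force': array([ 0.34241603,  0.86567706, -0.60004561]), 'wrist_torque': array([ 0.01297315,  0.0392786 , -0.00011516]), 'grip_force': 0.0, 'opening': 0.08516987138641904}
scene 388.91757160634006 257.3998474885713 [ 2.01527152  1.56882217 -0.57453777] [-0.05515234 -0.34559327  1.25091283]
top 407.0632990556335 259.0376515214691 [ 2.14234115 -2.11089172  0.14510187] [-0.0464564   0.47805451  0.94536121]
```

View pics/top1.png

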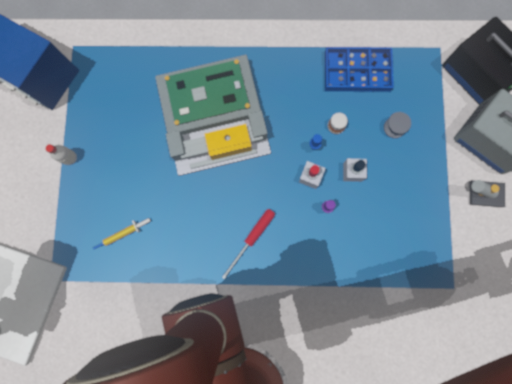

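View pics/scene1.png

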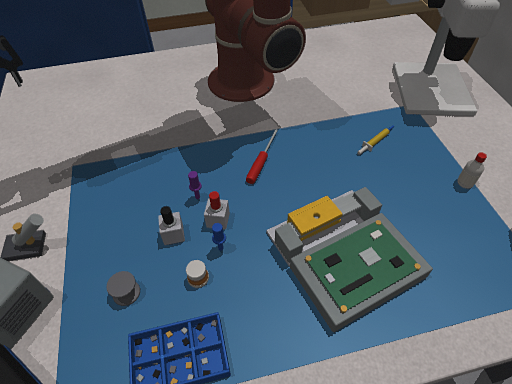

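The top view shows the red-capped pin in its stand at (314,171) and the black spare at (360,164). The blue (317,142) and purple (330,206) pieces are look-alikes. The yoke is at (229,141). In the scene view the red cap is at (215,198) and the yoke hole near (317,215). I'll confirm this in one enlarged crop and triangulate.

```bash
cat > h.py <<'E'
import numpy as np, cv2
from scipy.spatial.transform import Rotation as R
def cam(d,o=None):
    K=np.array([[d["fx"],0,d["cx"]],[0,d["fy"],d["cy"]],[0,0,1.]])
    if "mount" in d:
        T=np.eye(4);T[:3,:3]=R.from_rotvec(o["tool_rot"]).as_matrix();T[:3,3]=o["tool_pos"]
        W=T@np.array(d["mount"]); Rm=W[:3,:3].T; t=-Rm@W[:3,3]
    else: Rm=R.from_rotvec(np.ravel(d["rvec"])).as_matrix(); t=np.ravel(d["tvec"])
    return K,Rm,t
def P(c): return c[0]@np.c_[c[1],c[2]]
def plane(c,px,z):
    r=c[1].T@np.linalg.inv(c[0])@np.array([*px,1.]); C=-c[1].T@c[2]
    return C+r*(z-C[2])/r[2]
def tri(c1,p1,c2,p2):
    X=cv2.triangulatePoints(P(c1),P(c2),np.array(p1,float).reshape(2,1),np.array(p2,float).reshape(2,1)); return (X[:3]/X[3]).ravel()
def proj(c,X):
    v=c[0]@(c[1]@np.asarray(X)+c[2]); return v[:2]/v[2]
def blob(img,lo,hi,roi):
    x0,y0,x1,y1=roi; h=cv2.cvtColor(img[y0:y1,x0:x1],cv2.COLOR_BGR2HSV)
    h[...,0]=(h[...,0].astype(int)+30)%180  # shift so red ~30
    m=cv2.inRange(h,lo,hi); v,u=np.nonzero(m); return (u.mean()+x0,v.mean()+y0,len(u))
E
python3 - <<'E'
from h import *
D={n:np.load(f"pics/{n}.npy",allow_pickle=True).item() for n in("scene","top")}
C={n:cam(D[n]) for n in D}
pr={n:blob(D[n]["image"],(20,120,60),(40,255,255),r) for n,r in(("top",(300,158,328,185)),("scene",(200,185,232,222)))}
py={n:blob(D[n]["image"],(45,120,100),(62,255,255),r) for n,r in(("top",(195,115,260,165)),("scene",(280,190,350,242)))}
print(pr,py)
print("red",tri(C["top"],pr["top"][:2],C["scene"],pr["scene"][:2]))
print("yoke",tri(C["top"],py["top"][:2],C["scene"],py["scene"][:2]))
a=D["top"]["image"][115:190,190:290]; b=D["top"]["image"][125:200,285:385]
c=D["scene"]["image"][180:255,150:250]; d=D["scene"]["image"][180:255,270:370]
f=lambda i:cv2.resize(i,(400,300),interpolation=cv2.INTER_CUBIC)
cv2.imwrite("pics/c1.png",np.vstack([np.hstack([f(a),f(b)]),np.hstack([f(c),f(d)])]))
E
```

```text
{'top': (np.float64(313.89230769230767), np.float64(170.1076923076923), 65), 'scene': (np.float64(214.4774193548387), np.float64(199.69032258064516), 155)} {'top': (np.float64(227.86113789778207), np.float64(140.90453230472517), 1037), 'scene': (np.float64(314.4760994263862), np.float64(214.04302103250478), 1046)}
red [ 0.51833162 -0.16675186  0.07966892]
yoke [0.59336739 0.0384198  0.05550878]
```

View pics/c1.png

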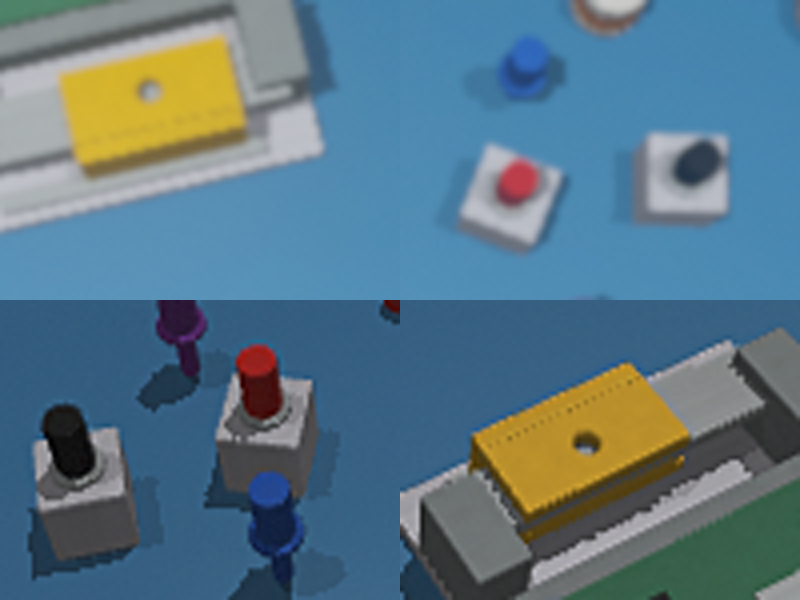

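The crop confirms it. The red-capped pin stands in its block, with its collar seen on the block top. The black one is the spare, and blue and purple lie free. The hole is at top (227.2,137.5) and scene (316.5,215.8).

```bash
python3 - <<'E'
from h import *
D={n:np.load(f"pics/{n}.npy",allow_pickle=True).item() for n in("scene","top")}
C={n:cam(D[n]) for n in D}
T,S=C["top"],C["scene"]
def tc(x,y,ox,oy): return (x/4+ox-.375, y/4+oy-.375)
L={"hole":(tc(149,90,190,115),tc(586,143,150+0,180)),}
h=tri(T,tc(149,90,190,115),S,tc(186,143,270,180)); print("hole",h)
print("hole@62",plane(T,tc(149,90,190,115),.062),plane(S,tc(186,143,270,180),.062))
print("red captop",tri(T,tc(520,180-0,285-100,125),S,tc(258,55,150,180)))
print("black captop",tri(T,tc(705,157,185,125),S,tc(66,113,150,180)))
print("blue captop",tri(T,tc(531,53,185,125),S,tc(270,183,150,180)))
for a,b in (((62,73),(225,38)),):
    p,q=plane(T,tc(*a,190,115),.062),plane(T,tc(*b,190,115),.062); print(p,q,"back edge dir",np.degrees(np.arctan2(*(p-q)[[1,0]])))
for a,b in (((472,437-300),(630,364-300)),((525,215),(690,137))):
    p,q=plane(S,tc(a[0]-400,a[1],270,180),.062),plane(S,tc(b[0]-400,b[1],270,180),.062); print(p,q,np.degrees(np.arctan2(*(q-p)[[1,0]])),np.linalg.norm(p-q))
print("stand corners",[plane(T,tc(*x,185,125),.052)[:2] for x in((488,145),(565,178),(530,250),(460,228))])
print("purple",plane(T,(330,206),.04), "jar",plane(T,(338,122),.045))
E
```

```text
hole [0.60106433 0.03979065 0.06077723]
hole@62 [0.60069868 0.03963683 0.062     ] [0.6018469  0.03940829 0.062     ]
red captop [ 0.51562767 -0.16579186  0.09822155]
black captop [ 0.52975754 -0.26988261  0.10014554]
blue captop [ 0.59277404 -0.17364036  0.09017887]
[0.61080422 0.09263398 0.062     ] [ 0.63368826 -0.00548859  0.062     ] back edge dir 103.1278010222735
[ 0.58269002 -0.0188394   0.062     ] [0.55695296 0.08110403 0.062     ] 104.44084141542082 0.10320410188846975
[ 0.63715465 -0.00641596  0.062     ] [0.61213476 0.09490957 0.062     ] 103.87034535948074 0.10436885233079281
stand corners [array([ 0.5465621 , -0.15287943]), array([ 0.52687235, -0.19873831]), array([ 0.48297536, -0.1776206 ]), array([ 0.4957284 , -0.13614479])]
purple [ 0.43974763 -0.20937124  0.04      ] jar [ 0.64675698 -0.23047447  0.045     ]
```

Heights check out: hole at 61 mm against the stated 62, and red cap top at 98 mm against 97. The travel direction is about 104°. Now moving to hover above the red pin.

```bash
cat >> h.py <<'E'
def go(o,target,yaw=None):
    "shift along tool axes to world target; tool-z turn for tool-x heading yaw (deg), levelled"
    M=R.from_rotvec(o["tool_rot"]); s=M.inv().apply(np.asarray(target)-o["tool_pos"])
    c=np.radians(yaw); x=np.array([np.cos(c),np.sin(c),0]); z=np.array([0,0,-1.]); G=np.c_[x,np.cross(z,x),z]
    return np.round(s,4),np.round((M.inv()*R.from_matrix(G)).as_rotvec(),4)
E
python3 -c "
from h import *; from station import ctrl
print(go(ctrl.get_obs(),[.517,-.166,.17],14))"
python3 -m jog '[[[0.041,-0.027,0.006],[0,0,0.03]],[[0.082,-0.054,0.012],[0,0,0.06]],[[0.123,-0.081,0.018],[0,0,0.09]],[[0.165,-0.108,0.024],[0,0,0.12]],[[0.206,-0.135,0.03],[0,0,0.155]]]' 0.6 40
```

```text
(array([ 0.4116, -0.2702,  0.0608]), array([-1.800e-03, -1.000e-04,  1.554e-01]))
t: 0.6
tool_pos: [0.381, -0.3692, 0.2006]
tool_rot: [-3.118, -0.381, 0.0]
contact_force: [1.2, -0.8, 0.4]
opening: 0.051
grip_force: 0.0
```

```bash
python3 -m jog '[[[0.036,-0.033,0.006],[0,0,0]],[[0.072,-0.066,0.012],[0,0,0]],[[0.109,-0.098,0.018],[0,0,0]],[[0.145,-0.131,0.024],[0,0,0]],[[0.181,-0.164,0.03],[0,0,0]]]' && python3 - <<'E'
from h import *; from station import ctrl,optics
o=ctrl.get_obs(); d=optics.get_image("wrist"); cv2.imwrite("pics/w1.png",d["image"]); np.save("pics/w1.npy",{"d":d,"o":o},allow_pickle=True)
c=cam(d,o); print(o["tool_pos"],o["tool_rot"],"cam at",-c[1].T@c[2]); print(proj(c,[.517,-.166,.097]))
E
```

```text
t: 1.1
tool_pos: [0.5169, -0.1662, 0.1707]
tool_rot: [-3.118, -0.384, 0.0]
contact_force: [0.6, -0.7, -0.1]
opening: 0.0518
grip_force: 0.0
[ 0.5168642  -0.16618217  0.17074989] [-3.11802842e+00 -3.83595204e-01  3.86689249e-04] cam at [ 0.59463569 -0.14699047  0.31345454]
[248.6592299  204.08138042]
```

View pics/w1.png

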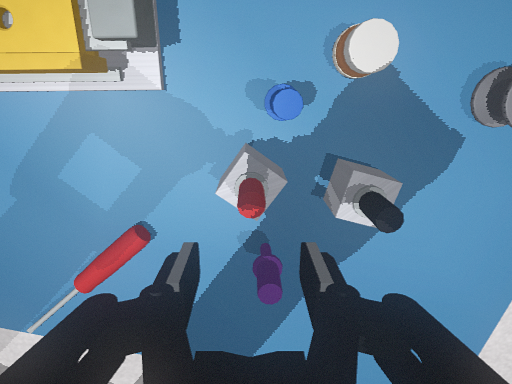

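The wrist view shows the red cap's top at about (251,206), blue at (285,102), and the black spare at (387,217). The fingers straddle column ~249. The pin is roughly 1 mm from where I predicted it.

```bash
python3 - <<'E'
from h import *
w=np.load("pics/w1.npy",allow_pickle=True).item(); d,o=w["d"],w["o"]; c=cam(d,o)
im=d["image"]; h=cv2.cvtColor(im[170:225,230:275],cv2.COLOR_BGR2HSV); m=((h[...,0]<8)|(h[...,0]>172))&(h[...,1]>120)&(h[...,2]>60)
v,u=np.nonzero(m); print("bbox",u.min()+230,u.max()+230,v.min()+170,v.max()+170, d["fx"])
g=[(plane(c,(x,y),.097)[:2]) for x,y in((251,206),((u.min()+u.max())/2+230,v.max()+170-14))]; print(g)
S=cam(np.load("pics/scene.npy",allow_pickle=True).item()); print("tri",tri(c,(251,206),S,(214.1,193.4)))
print(go(o,[g[0][0],g[0][1],.064],14))
E
```

```text
bbox 238 264 178 217 309.0382958003679
[array([ 0.51594118, -0.16806788]), array([ 0.51825606, -0.16748491])]
tri [ 0.51829197 -0.16596955  0.10178879]
(array([-0.0013,  0.0016,  0.1068]), array([-0.0001,  0.0002,  0.0005]))
```

```bash
python3 -m jog '[[[0,0.001,0.03],[0,0,0]],[[0,0.001,0.06],[0,0,0]],[[0,0.001,0.085],[0,0,0]],[[0,0.001,0.1],[0,0,0]],[[0,0.001,0.107],[0,0,0]]]' && python3 -m jog '[[[0,0,0],[0,0,0]],[[0,0,0],[0,0,0]],[[0,0,0],[0,0,0]],[[0,0,0],[0,0,0]],[[0,0,0],[0,0,0]]]' 0 60
```

```text
t: 1.65
tool_pos: [0.5154, -0.1686, 0.0623]
tool_rot: [-3.116, -0.383, 0.004]
contact_force: [0.2, -0.5, -0.5]
opening: 0.0513
grip_force: 0.0
t: 2.15
tool_pos: [0.5174, -0.1694, 0.0658]
tool_rot: [3.117, 0.383, 0.003]
contact_force: [-1.7, 2.6, 5.1]
opening: 0.0204
grip_force: 58.9
```

Gripped at 20 mm opening with 59 N. Lifting straight up.

```bash
python3 -m jog '[[[0,0,-0.012],[0,0,0]],[[0,0,-0.026],[0,0,0]],[[0,0,-0.042],[0,0,0]],[[0,0,-0.06],[0,0,0]],[[0,0,-0.075],[0,0,0]]]' && python3 -m jog '[[[0,0,0],[0,0,0]],[[0,0,0],[0,0,0]]]' && python3 - <<'E'
from h import *; from station import ctrl,optics
o=ctrl.get_obs(); d=optics.get_image("scene"); w=optics.get_image("wrist")
np.save("pics/s2.npy",{"d":d,"o":o,"w":w},allow_pickle=True)
print(o["tool_pos"])
c=cam(d); p=proj(c,o["tool_pos"]).astype(int); print(p)
x0,y0=p[0]-50,p[1]-45
a=cv2.resize(d["image"][y0:y0+90,x0:x0+100],(500,450),interpolation=cv2.INTER_CUBIC)
b=cv2.resize(w["image"][180:384,180:320],(300,437)); b=cv2.copyMakeBorder(b,0,13,0,0,cv2.BORDER_CONSTANT)
cv2.imwrite("pics/s2.png",np.hstack([a,b])); print(x0,y0)
E
```

```text
t: 2.65
tool_pos: [0.5172, -0.1695, 0.1418]
tool_rot: [3.117, 0.383, 0.003]
contact_force: [-0.3, 0.3, -1.6]
opening: 0.0205
grip_force: 58.7
t: 2.85
tool_pos: [0.5168, -0.1693, 0.1399]
tool_rot: [3.117, 0.383, 0.002]
contact_force: [0.5, 0.1, -0.8]
opening: 0.0204
grip_force: 58.7
[ 0.51677602 -0.1693047   0.13991889]
[209 181]
159 136
```

View pics/s2.png

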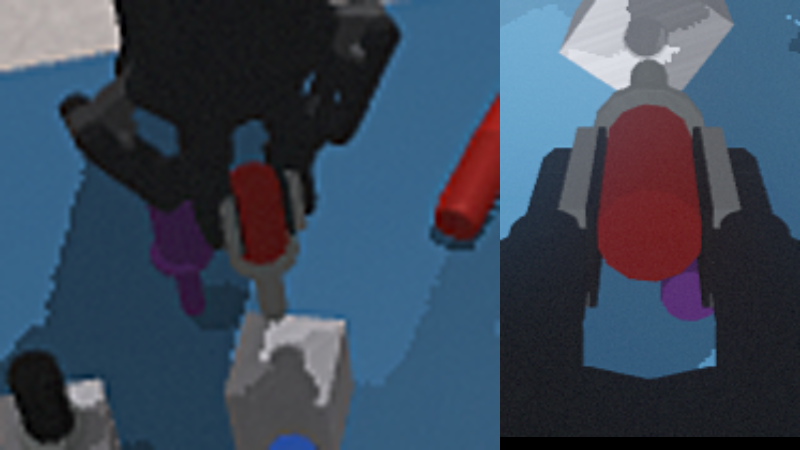

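The pin hangs upright in the fingers and clear of its stand. In the wrist view its tip is at about (249.5,211) and its cap top at about (250,290). Now I'll work out its offset in the tool frame.

```bash
python3 - <<'E'
from h import *
s=np.load("pics/s2.npy",allow_pickle=True).item(); o=s["o"]; w=s["w"]; c=cam(w,o); M=R.from_rotvec(o["tool_rot"])
K=c[0]; m=np.array(w["mount"])
def tl(px,z): # tool coords at tool-z
    r=m[:3,:3]@np.linalg.inv(K)@[*px,1]; return m[:3,3]+r*(z-m[2,3])/r[2]
for n,px,z in (("tip",(249.5,211),.056),("captop",(250,290),-.031)): print(n,tl(px,z))
pt=lambda X:proj((K,m[:3,:3].T,-m[:3,:3].T@m[:3,3]),X)
for x in(-.003,0,.003): print(x,"tip",pt([x,0,.056]),"collar front",pt([x+.015,0,.014]),"captop edge near",pt([x-.011,0,-.031]))
print(go(o,[.601-.03*.97,.0395-.03*.242,.15],14), M.as_matrix()[:,0])
print(go(o,[.601,.0395,.135],14))
E
```

```text
tip [0.00165602 0.0004695  0.056     ]
captop [-1.87781535e-05  5.84830933e-04 -3.10000000e-02]
-0.003 tip [248.82198862 217.24238265] collar front [248.73963394 221.53898011] captop edge near [248.63967674 317.12709682]
0 tip [248.82055251 213.23004365] collar front [248.73736102 216.49345202] captop edge near [248.63612131 311.45542336]
0.003 tip [248.81910368 209.18219247] collar front [248.73506265 211.39143597] captop edge near [248.6325158  305.70384192]
(array([ 0.1023, -0.1822, -0.0101]), array([ 0.0008, -0.0009,  0.0004])) [9.70203549e-01 2.42289706e-01 8.77940031e-04]
(array([ 0.1323, -0.1822,  0.0049]), array([ 0.0008, -0.0009,  0.0004]))
```

```bash
python3 -m jog '[[[0.02,-0.035,-0.01],[0,0,0]],[[0.05,-0.075,-0.01],[0,0,0]],[[0.08,-0.115,-0.01],[0,0,0]],[[0.11,-0.152,-0.008],[0,0,0]],[[0.131,-0.182,0],[0,0,0]]]' && python3 -m jog '[[[0,0,0],[0,0,0]],[[0,0,0],[0,0,0]]]' && python3 - <<'E'
from h import *; from station import ctrl,optics
o=ctrl.get_obs(); d=optics.get_image("scene"); w=optics.get_image("wrist"); t=optics.get_image("top")
np.save("pics/s3.npy",{"d":d,"o":o,"w":w,"t":t},allow_pickle=True)
print(o["tool_pos"],o["contact_force"])
c=cam(d); p=proj(c,o["tool_pos"]-np.array([0,0,.06])).astype(int)
x0,y0=p[0]-40,p[1]-45; print(p,x0,y0)
a=cv2.resize(d["image"][y0:y0+90,x0:x0+80],(400,450),interpolation=cv2.INTER_CUBIC)
b=cv2.resize(w["image"][150:240,210:290],(400,450),interpolation=cv2.INTER_CUBIC)
cv2.imwrite("pics/s3.png",np.hstack([a,b]))
print("hole pred in wrist",proj(cam(w,o),[.601,.0395,.062]))
E
```

```text
t: 3.45
tool_pos: [0.6004, 0.0417, 0.139]
tool_rot: [-3.118, -0.385, -0.001]
contact_force: [0.5, -0.6, -0.6]
opening: 0.0204
grip_force: 58.9
t: 3.65
tool_pos: [0.5987, 0.0399, 0.1375]
tool_rot: [-3.118, -0.386, 0.005]
contact_force: [0.1, -0.8, -1.4]
opening: 0.02
grip_force: 59.0
[0.59867163 0.03988509 0.13753746] [ 0.05873889 -0.75022283 -1.43220239]
[316 209] 276 164
hole pred in wrist [250.14886325 200.48976783]
```

View pics/s3.png

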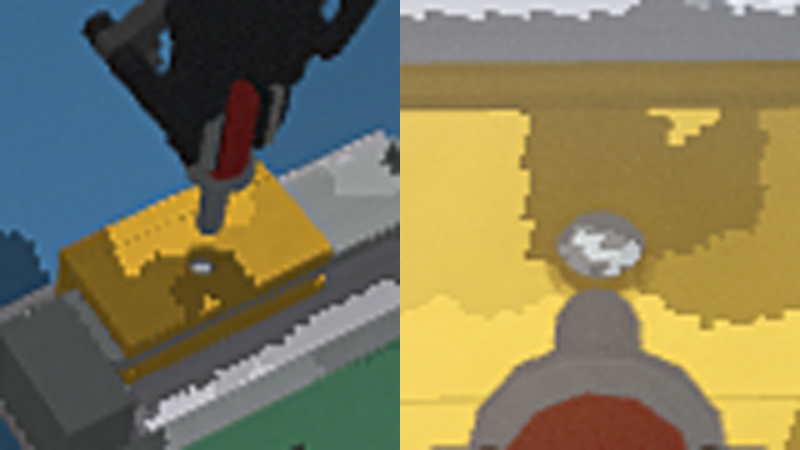

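The wrist crop shows the hole at about (250,200), as predicted. The shank's front edge is at (249.6,207.6). Solving for the tip offset.

```bash
python3 - <<'E'
from h import *
s=np.load("pics/s3.npy",allow_pickle=True).item(); o=s["o"]; w=s["w"]; c=cam(w,o); M=R.from_rotvec(o["tool_rot"])
m=np.array(w["mount"])
pt=lambda X:proj((c[0],m[:3,:3].T,-m[:3,:3].T@m[:3,3]),X)
for x in(-.002,0,.002,.004): print(x,[pt([x+a,0.0005,z])[1].round(1) for a,z in((.005,.056),(.006,.053))], pt([x,.0005,.05])[0])
H=plane(c,(250,200),.062); print(H, M.inv().apply(H-o["tool_pos"]), go(o,H,14))
# scene view: tip lowest pt crop(208,232), hole (202,265)
S=cam(s["d"]); q=lambda x,y:(x/5+276-.4,y/5+164-.4)
print("scene hole",plane(S,q(202,265),.062),"tip",plane(S,q(208,229),o["tool_pos"][2]-.056))
E
```

```text
-0.002 [np.float64(209.2), np.float64(209.4)] 249.55346798152843
0 [np.float64(206.5), np.float64(206.6)] 249.55468998190767
0.002 [np.float64(203.7), np.float64(203.9)] 249.5559193797662
0.004 [np.float64(201.0), np.float64(201.1)] 249.5571562424799
[0.6013506  0.03970366 0.062     ] [0.00279368 0.00086532 0.07552856] (array([0.0028, 0.0009, 0.0755]), array([-0.0005,  0.0032,  0.0023]))
scene hole [0.60481755 0.03808407 0.062     ] tip [0.60028129 0.04026366 0.08153746]
```

```bash
python3 -m jog '[[[0.0035,0.001,0],[0,0,0]],[[0.0035,0.001,0.008],[0,0,0]],[[0.0035,0.001,0.014],[0,0,0]],[[0.0035,0.001,0.018],[0,0,0]],[[0.0035,0.001,0.021],[0,0,0]]]' && python3 -m jog '[[[0,0,0.001],[0,0,0]],[[0,0,0.002],[0,0,0]],[[0,0,0.003],[0,0,0]],[[0,0,0.004],[0,0,0]],[[0,0,0.004],[0,0,0]]]'
```

```text
t: 4.3
tool_pos: [0.6027, 0.0389, 0.1174]
tool_rot: [-3.118, -0.383, 0.002]
contact_force: [-1.2, 0.2, 3.2]
opening: 0.0204
grip_force: 59.1
t: 4.8
tool_pos: [0.6026, 0.0391, 0.1137]
tool_rot: [-3.118, -0.384, 0.002]
contact_force: [-1.7, -0.6, -0.2]
opening: 0.0205
grip_force: 58.9
```

```bash
for i in 1; do python3 -m jog '[[[0,0,0.001],[0,0,0]],[[0,0,0.002],[0,0,0]],[[0,0,0.003],[0,0,0]],[[0,0,0.004],[0,0,0]],[[0,0,0.005],[0,0,0]]]'; done; python3 -m jog '[[[0,0,0.0005],[0,0,0]],[[0,0,0.001],[0,0,0]],[[0,0,0.0015],[0,0,0]],[[0,0,0.0015],[0,0,0]]]'
```

```text
t: 5.3
tool_pos: [0.6028, 0.0391, 0.1091]
tool_rot: [-3.118, -0.384, 0.002]
contact_force: [-3.5, 0.3, 2.4]
opening: 0.0206
grip_force: 59.0
t: 5.7
tool_pos: [0.6029, 0.0391, 0.1077]
tool_rot: [-3.118, -0.383, 0.001]
contact_force: [-4.7, 0.3, 1.7]
opening: 0.0209
grip_force: 59.0
```

The tip is 6 mm or more below the ear's top with little force, so it's in the hole. I'll ease x slightly and feel down for the bar.

```bash
python3 -m jog '[[[-0.001,0,0],[0,0,0]],[[-0.001,0,0.0005],[0,0,0]],[[-0.001,0,0.001],[0,0,0]],[[-0.001,0,0.0015],[0,0,0]],[[-0.001,0,0.0015],[0,0,0]]]'; python3 -m jog '[[[0,0,0.0005],[0,0,0]],[[0,0,0.001],[0,0,0]],[[0,0,0.001],[0,0,0]]]'
```

```text
t: 6.2
tool_pos: [0.6024, 0.0388, 0.1063]
tool_rot: [-3.118, -0.384, -0.001]
contact_force: [-3.2, 1.2, 0.9]
opening: 0.0204
grip_force: 59.0
t: 6.5
tool_pos: [0.6025, 0.0388, 0.1057]
tool_rot: [-3.118, -0.384, -0.001]
contact_force: [-3.7, 0.1, 3.8]
opening: 0.0205
grip_force: 59.2
```

```bash
python3 -m jog '[[[-0.0005,-0.0015,0],[0,0,0]],[[-0.0005,-0.003,0],[0,0,0]],[[-0.0005,-0.0045,0],[0,0,0]],[[-0.0005,-0.006,0],[0,0,0]],[[-0.0005,-0.0075,0],[0,0,0]]]'; python3 -m jog '[[[0,-0.0005,0.0003],[0,0,0]],[[0,-0.001,0.0005],[0,0,0]],[[0,-0.001,0.0005],[0,0,0]]]'
```

```text
t: 7.0
tool_pos: [0.6004, 0.0456, 0.1057]
tool_rot: [3.117, 0.383, 0.002]
contact_force: [-0.9, -4.2, 2.3]
opening: 0.0203
grip_force: 59.2
t: 7.3
tool_pos: [0.6003, 0.0465, 0.1057]
tool_rot: [3.117, 0.384, 0.002]
contact_force: [-0.8, -5.1, 4.7]
opening: 0.0207
grip_force: 59.5
```

The pin presses on the bar with about 5 N and carries the yoke. Now feeling along it in small steps.

```bash
python3 -m jog '[[[0,-0.0007,0],[0,0,0]],[[0,-0.0015,0],[0,0,0]],[[0,-0.0015,0],[0,0,0]]]' | egrep 'pos|contact'; python3 -m jog '[[[0,-0.0007,0],[0,0,0]],[[0,-0.0015,0],[0,0,0]],[[0,-0.0015,0],[0,0,0]]]'| egrep 'pos|contact';python3 -m jog '[[[0,-0.0007,0],[0,0,0]],[[0,-0.0015,0],[0,0,0]],[[0,-0.0015,0],[0,0,0]]]'| egrep 'pos|contact'
```

```text
tool_pos: [0.5999, 0.048, 0.1057]
contact_force: [-0.4, -4.7, 4.8]
tool_pos: [0.5995, 0.0495, 0.1057]
contact_force: [-1.8, -5.0, 5.1]
tool_pos: [0.5991, 0.051, 0.1057]
contact_force: [-0.4, -4.5, 4.9]
```

```bash
python3 -m jog '[[[0,-0.0007,0],[0,0,0]],[[0,-0.0015,0],[0,0,0]],[[0,-0.0015,0],[0,0,0]]]' | egrep 'pos|contact'; python3 -m jog '[[[0,-0.0007,0],[0,0,0]],[[0,-0.0015,0],[0,0,0]],[[0,-0.0015,0],[0,0,0]]]'| egrep 'pos|contact';python3 -m jog '[[[0,-0.0007,0],[0,0,0]],[[0,-0.0015,0],[0,0,0]],[[0,-0.0015,0],[0,0,0]]]'| egrep 'pos|contact'
```

```text
tool_pos: [0.5988, 0.0524, 0.1057]
contact_force: [-1.0, -3.9, 4.7]
tool_pos: [0.5984, 0.0539, 0.1056]
contact_force: [-0.3, -4.7, 4.4]
tool_pos: [0.5979, 0.0556, 0.1054]
contact_force: [-1.5, -4.5, 4.8]
```

```bash
python3 -m jog '[[[0,-0.0007,0],[0,0,0]],[[0,-0.0015,0],[0,0,0]],[[0,-0.0015,0],[0,0,0]]]' | egrep 'pos|contact'; python3 -m jog '[[[0,-0.0007,0],[0,0,0]],[[0,-0.0015,0],[0,0,0]],[[0,-0.0015,0],[0,0,0]]]'| egrep 'pos|contact'
```

```text
tool_pos: [0.5964, 0.0579, 0.1037]
contact_force: [-1.8, -1.7, -0.5]
tool_pos: [0.5962, 0.0586, 0.1039]
contact_force: [0.5, -4.1, -3.2]
```

The z force dropped to zero and the tool sank, so the tip is over the eye. Going down gently.

```bash
python3 -m jog '[[[0,0,0.0007],[0,0,0]],[[0,0,0.0015],[0,0,0]],[[0,0,0.0022],[0,0,0]],[[0,0,0.003],[0,0,0]],[[0,0,0.003],[0,0,0]]]'
```

```text
t: 10.2
tool_pos: [0.5968, 0.0585, 0.102]
tool_rot: [3.118, 0.383, 0.0]
contact_force: [-0.9, -3.3, 1.0]
opening: 0.0204
grip_force: 58.8
```

```bash
python3 -m jog '[[[0,0,0.001],[0,0,0]],[[0,0,0.002],[0,0,0]],[[0,0,0.003],[0,0,0]],[[0,0,0.004],[0,0,0]],[[0,0,0.004],[0,0,0]]]' | egrep 'pos|contact';  python3 -m jog '[[[0,0,0.0007],[0,0,0]],[[0,0,0.0015],[0,0,0]],[[0,0,0.0022],[0,0,0]],[[0,0,0.003],[0,0,0]],[[0,0,0.003],[0,0,0]]]' | egrep 'pos|contact'
```

```text
tool_pos: [0.5968, 0.0585, 0.0976]
contact_force: [-0.5, -4.4, 1.8]
tool_pos: [0.5968, 0.0585, 0.0947]
contact_force: [-1.1, -4.9, -0.0]
```

```bash
python3 -m jog '[[[0,0,0.0007],[0,0,0]],[[0,0,0.0015],[0,0,0]],[[0,0,0.0022],[0,0,0]],[[0,0,0.003],[0,0,0]],[[0,0,0.003],[0,0,0]]]' | egrep 'pos|contact'; python3 -m jog '[[[0,0,0.0007],[0,0,0]],[[0,0,0.0015],[0,0,0]],[[0,0,0.0022],[0,0,0]],[[0,0,0.003],[0,0,0]],[[0,0,0.003],[0,0,0]]]' | egrep 'pos|contact'
```

```text
tool_pos: [0.5968, 0.0585, 0.0917]
contact_force: [-1.5, -5.3, 1.6]
tool_pos: [0.5967, 0.0585, 0.0887]
contact_force: [-2.0, -4.5, 1.6]
```

Through the lower ear's mouth (tip at about 33 mm). Carrying on until the collar seats.

```bash
python3 -m jog '[[[0,0,0.001],[0,0,0]],[[0,0,0.002],[0,0,0]],[[0,0,0.003],[0,0,0]],[[0,0,0.004],[0,0,0]],[[0,0,0.005],[0,0,0]]]' | egrep 'pos|contact'; python3 -m jog '[[[0,0,0.001],[0,0,0]],[[0,0,0.002],[0,0,0]],[[0,0,0.003],[0,0,0]],[[0,0,0.004],[0,0,0]],[[0,0,0.005],[0,0,0]]]' | egrep 'pos|contact'
```

```text
tool_pos: [0.5967, 0.0585, 0.0838]
contact_force: [-1.8, -4.8, 2.4]
tool_pos: [0.5967, 0.0585, 0.0788]
contact_force: [-2.2, -4.9, 2.2]
```

```bash
python3 -m jog '[[[0,0,0.0005],[0,0,0]],[[0,0,0.001],[0,0,0]],[[0,0,0.0015],[0,0,0]],[[0,0,0.0015],[0,0,0]]]' | egrep 'pos|contact'; python3 -m jog '[[[0,0,0.0003],[0,0,0]],[[0,0,0.0006],[0,0,0]],[[0,0,0.001],[0,0,0]],[[0,0,0.001],[0,0,0]]]' | egrep 'pos|contact'
```

```text
tool_pos: [0.5967, 0.0585, 0.0773]
contact_force: [-1.7, -5.0, 1.7]
tool_pos: [0.5967, 0.0585, 0.0763]
contact_force: [-2.1, -5.1, 1.3]
```

```bash
python3 -m jog '[[[0,0,0.0003],[0,0,0]],[[0,0,0.0006],[0,0,0]],[[0,0,0.0008],[0,0,0]],[[0,0,0.0008],[0,0,0]]]' | egrep 'pos|contact'; python3 -m jog '[[[0,0.0003,0.0003],[0,0,0]],[[0,0.0006,0.0006],[0,0,0]],[[0,0.0006,0.0006],[0,0,0]]]' | egrep 'pos|contact'
```

```text
tool_pos: [0.5967, 0.0584, 0.0758]
contact_force: [-2.7, -4.7, 3.9]
tool_pos: [0.5968, 0.0584, 0.0758]
contact_force: [-4.9, -2.2, 7.5]
```

The z motion stopped at 0.0758 (predicted 0.076) and the force is rising, so the collar is seated. Releasing, then withdrawing upward.

```bash
python3 -m jog '[[[0,0,0],[0,0,0]],[[0,0,0],[0,0,0]],[[0,0,-0.001],[0,0,0]],[[0,0,-0.002],[0,0,0]],[[0,0,-0.002],[0,0,0]]]' 0.6; python3 -m jog '[[[0,0,-0.02],[0,0,0]],[[0,0,-0.045],[0,0,0]],[[0,0,-0.075],[0,0,0]],[[0,0,-0.1],[0,0,0]],[[-0.03,0,-0.12],[0,0,0]]]' && python3 -m jog '[[[-0.06,0,-0.02],[0,0,0]],[[-0.08,0,-0.02],[0,0,0]],[[-0.08,0,-0.02],[0,0,0]]]' && python3 - <<'E'
from h import *; from station import optics
d=optics.get_image("scene")["image"]; w=optics.get_image("wrist")["image"]
a=cv2.resize(d[160:250,265:355],(450,450),interpolation=cv2.INTER_CUBIC); b=cv2.resize(w[:300,100:400],(340,340)); b=cv2.copyMakeBorder(b,0,110,0,0,cv2.BORDER_CONSTANT)
cv2.imwrite("pics/end.png",np.hstack([a,b]))
E
```

```text
t: 15.2
tool_pos: [0.5971, 0.0583, 0.077]
tool_rot: [-3.118, -0.384, -0.001]
contact_force: [0.3, 0.6, -0.8]
opening: 0.0511
grip_force: 0.0
t: 15.7
tool_pos: [0.5698, 0.051, 0.1992]
tool_rot: [3.118, 0.384, 0.006]
contact_force: [-1.2, -1.2, 1.1]
opening: 0.0512
grip_force: 0.0
t: 16.0
tool_pos: [0.4882, 0.031, 0.2179]
tool_rot: [3.118, 0.382, 0.003]
contact_force: [0.7, 0.7, -0.4]
opening: 0.0511
grip_force: 0.0
```

View pics/end.png

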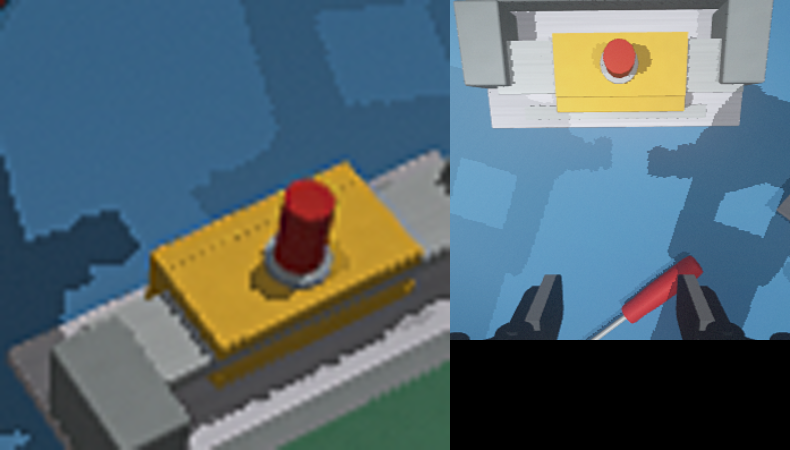

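The pin stands upright with its collar flush on the upper ear (scene crop (300,265)). The gripper is clear of everything.

```bash
python3 -c "
from station import job; print(job.finish_job())"
```

```text
the job is handed in; nothing more can be done
None
```

The red-capped pin is through both ears and the eye, collar flush on the upper ear, and released; I handed the job in at about 16 s, with tool contact force readings no higher than about 9 N, but the hand-in returned no verdict.

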